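# Close a glass bioreactor with its pinned head plate

## Robot

A 7-joint arm with a two-finger parallel gripper is mounted at the origin on the work surface. World frame = base frame: x ahead of the robot, y to its left, z up, the work surface at z = 0. Lengths are in m, angles in rad, forces in N, time in s.
With the tool pointing down it reaches from about 0.4 to 0.875 m from the base axis. Payload 19.3 kg.
Tool frame: the origin (TCP) lies midway between the tips of the shut fingers; the grasp point (between the pads) lies 19 mm behind it (bot.pinch_z is the distance from the TCP to the grasp point, in m); z points along the fingers, y is the direction in which the jaws open and shut (so a half turn about z gives the same grasp; the last joint's range is limited). The gripper opens to 85 mm and grips with 20 to 120 N. Pads are 22 mm wide; open, the fingers measure 114 mm over their backs; the gripper's body (76 mm by 85 mm) begins 54 mm behind the grasp point. The pads swing forward as they close: fully open they stand 13 mm farther back than shut.
Start: joints at [1.082, 0.521, -0.036, 1.599, 0.021, 1.021, -0.113], TCP at [0.254, -0.571, 0.231] pointing down, gripper open.
Joint ranges: [-2.91, 2.91], [-0.3, 2.13], [-1.5, 1.42], [0.17, 2.43], [-1.26, 4.41], [0.16, 1.93], [-2.52, 2.52]. Speed limits (rad/s): [1.89, 1.89, 2.39, 2.39, 3.01, 3.01, 3.01].

## Interface

Orientations are given as [roll, pitch, yaw] about the fixed x, y, z axes, in that order (R = Rz(yaw) Ry(pitch) Rx(roll)).
In Python, from workcell import bot gives the robot as it stands. The module is installed in compiled form; this text tells all that it offers.
- The arm moves only by the tool move_arm, never from a script. Its argument "moves" is text: rows parted by semicolons, each of 4 numbers parted by spaces: the shift along the tool's x, y, z in mm, then the turn about the tool's z in rad. In form: dx dy dz yaw; .... A call has exactly 10 rows; each row is the pose to reach, as a shift and turn from the pose commanded when the call began, along the tool's axes at that moment; what a row does not reach only later rows make up. A row lasts 1/12 s, in which the tool goes at most 41.7 mm and 7.16 degrees, less where a joint would pass 70% of its speed; a pose out of reach is approached as far as the arm can. A call with a gripper value outside its range is refused whole. "grip" is the opening, from 0 (shut) to 1 (fully open), set as the call begins (left out, the last holds). The fingers move at their own pace and stop on an object; "grip_force" is the grip in N (left out, the last holds). Time passes only in rows, so rows that repeat a pose let the fingers close, or fill a call up. It gives the time, the measured TCP pose, the force and the opening at its end, in the units of the state.
- bot.observe(): the state, without advancing time (a new reading comes with each control period).
- bot.grab_frame(name): name is "scene" or "top" or "wrist"; returns a dict with "frame" (420x560x3 uint8, red, green, blue), "z_map" (420x560 float32, m along the optical axis (not along the pixel's ray), 0 where there is no reading), "K" (3x3 intrinsics, pixels), "eye" and "attitude" of the camera in the world. Camera axes: x right, y up, looking along -z (the intrinsics and any distortion apply to the point x, -y, -z); pixel columns grow to the right and rows downward; lengths in m; the calibration is good to about 2 mm. A picture is of the moment at which its call begins.
- bot.job_done(): hands the job in, once; it reports no verdict.
Trained networks look in a picture, given as the dict that the camera call returned (one of the last four; its "shot" number tells which), for a name from the list of things; names that differ only in an ending like _2 or _b are one class to them, and where a whole thing is asked for, a point or a joint stands for the part that bears it (a point fixed in the world has none). Each returns a list of dicts, best first, with "conf" (0 to 1); they miss things now and then, are a little off and sometimes report something else, mostly with a low value. They report only what shows in the picture. A call takes as long as a camera call.
- bot.search_frame(picture, label): "at" ([column, row] in pixels, amid what is visible of it).
- bot.pinpoint(picture, label): "at" ([column, row] in pixels: a listed point, or the origin of a listed thing).
The state is a dict: "clock": time; "qpos": joint angles; "qd": joint speeds; "joint_efforts": joint torques, N m; "position": TCP position; "tool_rot": TCP orientation; "force": force on the tool from outside, world axes, zero at the start; "moment": the same for the moment, N m; "grip_width": finger opening in m.
Only numpy, scipy, OpenCV 4.12 (cv2) and the standard library are available. Lean on these libraries where they do the work, as an engineer would, in place of code of your own. Each camera call takes 0.05 s, during which the arm holds its last target. There are 200 camera calls.

## Task

Close the open glass vessel: swing its hold-down latch out of the way, take the head plate from its stand and lower it level over both locating pins (thick pin in the big hole, thin pin in the small one) until it is fully home on the flange, then swing the latch back fully over the plate. Set the plate down gently, without dropping or forcing it, and do not knock the running vessel beside it or shift the other things on the bench.

Things in the scene. Friction and masses are not known exactly. Their poses are not given: they have to be found in the camera images.
- housing (a point): Head plate's grip point, over its centre, 30 mm above its underside: centre of the square steel bearing housing on top (32 x 32 mm, faces square to the plate's x and y, from 10 to 50 mm above the underside; then a 24 mm round collar to 56 mm). Ports stand close on its +x side: only its +y and -y faces are free for fingers. Axes as the head plate.
- head_plate: Head plate, loose, plain steel, 0.55 to 0.9 kg, resting loosely on the plate stand. Disc 100 mm across, 10 mm thick, origin at the centre of its underside, z up. Along its y a lug on either side: the wider (34 mm, big hole) at +y reaching 84 mm from the centre, the narrower (25 mm, small hole) at -y reaching 81 mm.
- port_tall (a point): Top of the tallest of the head plate's three capped port tubes, 15 mm across: it stands at (37, 0) mm in the plate's x, y, 46 mm above the underside; the other two at (29, 25) and (29, -25) mm, 34 mm above the underside. Axes as the head plate.
- shaft_end (a point): Lower end of the stirrer shaft under the head plate, on its axis, 50 mm below the underside. Shaft, impeller (37 mm across) and a thin tube hang there, all within 33 mm of the axis; they go down inside the glass.
- hole_thick (a point): Centre of the thick-pin hole (13.6 mm diameter, through) at the plate's underside: 68 mm from the plate's axis along its +y. Axes as the head plate.
- hole_thin (a point): Centre of the thin-pin hole (9.6 mm diameter, through) at the plate's underside: 68 mm from the plate's axis along its -y. Axes as the head plate.
- seat (a point): Centre of the flat top of the steel flange (106 mm outside, 84 mm bore) of the open vessel, 140 mm above the table. The head plate's underside rests here when home, so the housing point then lies 30 mm above it. Axes are the vessel's: thick pin along +y, thin pin along -y, latch along -x; the plate goes on with its axes parallel to these.
- vessel: The open glass vessel, fixed, standing in one of the two stations of a steel block (200 x 380 mm, 55 mm high). Glass 88 mm across, 82 mm inside and 80 mm deep below the flange top. Origin on the table under its axis; axes as seat.
- pin_thick (a point): Foot, at flange height, of the thick upright locating pin on the vessel: 12 mm diameter, 23 mm high, tapered over its top 5 mm; 68 mm from the vessel's axis along +y. Axes as the vessel.
- pin_thin (a point): Foot, at flange height, of the thin locating pin: 8 mm diameter, 23 mm high, tapered over its top 5 mm; 68 mm from the vessel's axis along -y. Axes as the vessel.
- latch (a joint): Angle (rad) of the open vessel's hold-down latch, which turns about an upright pivot 66 mm from the vessel's axis on its -x side. 0 = tongue pointing straight at the vessel's axis (latched, on its stop); grows anticlockwise seen from above, to a stop at 1.75. Above 1.25 it is clear of the plate's way. It stays where it is left; about 0.06 N m turns it.
- latch_grip (a point): Centre of the latch's upright thumb wing (36 mm long, 10 mm thick, 26 mm high), on the pivot axis, 173 mm above the table. Axes turn with the latch: x along wing and tongue (towards the tongue's end), y across the wing. The tongue under the wing is 16 mm wide, 8 mm thick, reaches 30 mm from the pivot and passes 2 mm above a seated plate.
- neighbour: The closed vessel in the block's other station, 190 mm from the open one, fixed: same vessel with head plate and latch on, and a blue and black motor 50 mm across on it, up to 300 mm above the table. Origin on the table under its axis. Its lugs reach 86 mm from the axis, up to 164 mm high; ports and latch to 186 mm.
- stand: Plate stand, fixed: steel ring (112 mm outside, 86 mm bore) on three thin legs, its top 76 mm above the table, on which the head plate starts. Origin on the table under its centre.
- bottle: Bystander: a glass bottle with a blue screw cap, 56 mm across, 110 mm tall, in front of the block. Origin at its underside.
- jar: Bystander: an amber glass jar with a blue lid, 60 mm across, 85 mm tall, behind the block. Origin at its underside.
- blank: Bystander: a plain blanking disc, 90 mm across, 8 mm thick, with a small 14 mm knob in its middle, lying flat in front of the plate stand. Origin at its underside.
- dish: Bystander: a steel dish of brass nuts, 80 mm across, 22 mm high, behind the plate stand. Origin at its underside.
- spanner: Bystander: a 150 mm spanner lying flat behind the plate stand.
- probe: Bystander: a glass probe with a blue head, 140 mm long, lying 22 mm high on two white feet behind the block. Origin at its underside.
- impeller: Bystander: a small three-bladed spare impeller, 50 mm across, 16 mm high, in front of the block. Origin at its underside.

How it is judged:
By the outcome, as a careful person would: the job done as asked, in the order asked, and still so for the second after the job is handed in, with the robot touching nothing.
It also fails if it takes over 72 s, if anything falls off the work surface, if the arm or the gripper's body presses on something with over 40 N, if the wrist force passes 120 N, or if a joint passes its speed limit or range.

## Working session

There is one attempt and no reset: what is moved stays moved. The work goes in short steps, Python scripts to look and compute and a tool call to move; the robot and the scene stay as the last step left them, time stands still between calls to the robot, and variables do not carry over. Pictures are saved under pics/ and viewed, about 8 in all and at most 12, crops included, and the job is handed in when it is done.

Besides the shell and the picture viewer there is one more tool, called after "Call:" as a command line: name --argument value ..., lists and objects as JSON in quotes. move_arm: Moves the arm, as the interface text tells. Its arguments: {"type":"object","properties":{"moves":{"type":"string"},"grip":{"type":"number"},"grip_force":{"type":"number"}},"required":["moves"]}

```bash
mkdir -p pics; cat > h.py <<'E'
import numpy as np, cv2, sys
from workcell import bot
from scipy.spatial.transform import Rotation as Ro
def grab(n,save=None):
    p=bot.grab_frame(n)
    if save: cv2.imwrite('pics/'+save+'.png',p['frame'][:,:,::-1])
    return p
def Rm(p):
    a=np.array(p['attitude'],float)
    if a.shape==(3,3): return a
    return (Ro.from_euler('xyz',a) if a.size==3 else Ro.from_quat(a)).as_matrix()
def ray(p,uv):
    K=p['K'];d=np.array([(uv[0]-K[0,2])/K[0,0],-(uv[1]-K[1,2])/K[1,1],-1.]);return Rm(p)@d
def at_depth(p,uv):
    u,v=int(round(uv[0])),int(round(uv[1]));z=p['z_map'][v-1:v+2,u-1:u+2];z=np.median(z[z>0]) if (z>0).any() else np.nan
    return np.array(p['eye'])+ray(p,uv)*z
def at_z(p,uv,z):
    r=ray(p,uv);e=np.array(p['eye']);return e+r*(z-e[2])/r[2]
def cloud(p):
    K=p['K'];v,u=np.mgrid[:420,:560];z=p['z_map']
    c=np.stack([(u-K[0,2])/K[0,0]*z,-(v-K[1,2])/K[1,1]*z,-z],-1)
    w=c@Rm(p).T+np.array(p['eye']);w[z<=0]=np.nan;return w
E
python3 - <<'E'
from h import *
s=bot.observe();print({k:np.round(v,3) for k,v in s.items()})
H=dict(housing=None,port_tall=None,hole_thick=None,hole_thin=None,seat=.14,pin_thick=.14,pin_thin=.14,latch_grip=.173,stand=0,neighbour=0,vessel=0,head_plate=None,bottle=0,jar=0)
Z=dict(housing=.106,port_tall=.122,hole_thick=.076,hole_thin=.076,head_plate=.076)
for c in ['scene','top']:
    p=grab(c,c+'0');print(c,p['eye'],p['attitude'],p['K'].tolist())
    for n,z in H.items():
        for r in bot.pinpoint(p,n)[:2]:
            print(n,round(r['conf'],2),np.round(r['at'],1),'z',np.round(at_z(p,r['at'],Z.get(n,z)),3),'d',np.round(at_depth(p,r['at']),3))
E
```

```text
{'clock': np.float64(0.0), 'qpos': array([ 1.082,  0.522, -0.036,  1.6  ,  0.021,  1.021, -0.113]), 'qd': array([-0.   ,  0.002, -0.001, -0.002,  0.001,  0.001,  0.   ]), 'joint_efforts': array([-0.0000e+00, -9.2708e+01,  1.9790e+00, -3.6992e+01,  1.8000e-02,
        8.0000e-03,  0.0000e+00]), 'position': array([ 0.254, -0.571,  0.231]), 'tool_rot': array([-3.14 ,  0.   ,  0.419]), 'force': array([-0.026, -0.685, -0.426]), 'moment': array([-0.023,  0.011,  0.009]), 'grip_width': np.float64(0.086)}
scene [0.894713   0.52669766 0.85913158] [0.71007537 0.01200651 2.56713921] [[451.1503332695757, 0.0, 279.5928255516539], [0.0, 451.1503332695757, 208.40300497688287], [0.0, 0.0, 1.0]]
housing 0.94 [350.1 281. ] z [0.537 0.208 0.106] d [0.549 0.219 0.131]
housing 0.56 [351.8 290.9] z [0.548 0.227 0.106] d [0.552 0.23  0.114]
port_tall 0.87 [343.  295.6] z [0.576 0.232 0.122] d [0.576 0.232 0.122]
port_tall 0.75 [379.4 304.1] z [0.531 0.283 0.122] d [0.513 0.27  0.085]
hole_thick 0.7 [381.5 303.6] z [0.504 0.269 0.076] d [ 0.466  0.243 -0.001]
hole_thin 0.56 [315.4 284.2] z [0.586 0.164 0.07
[... 2072 characters left out ...]
1 0.   ] d [0.532 0.201 0.084]
stand 0.45 [331.9 157.7] z [ 0.684 -0.169  0.   ] d [ 0.681 -0.167  0.015]
neighbour 0.9 [325.  212.6] z [ 0.541 -0.149  0.   ] d [ 0.527 -0.13   0.15 ]
neighbour 0.4 [180.4 212. ] z [0.542 0.219 0.   ] d [0.534 0.199 0.085]
vessel 0.85 [397.6 207.8] z [ 0.554 -0.336  0.   ] d [ 0.538 -0.292  0.139]
vessel 0.35 [170.9 269.9] z [0.397 0.238 0.   ] d [0.398 0.233 0.02 ]
head_plate 0.94 [172.5 212.5] z [0.534 0.219 0.076] d [0.53  0.208 0.118]
bottle 0.97 [407.6 267.1] z [ 0.403 -0.355  0.   ] d [ 0.406 -0.33   0.078]
bottle 0.48 [327.6 211.3] z [ 0.544 -0.156  0.   ] d [ 0.529 -0.136  0.15 ]
jar 0.69 [389.4 154.9] z [ 0.692 -0.319  0.   ] d [ 0.681 -0.306  0.047]
```

View pics/scene0.png

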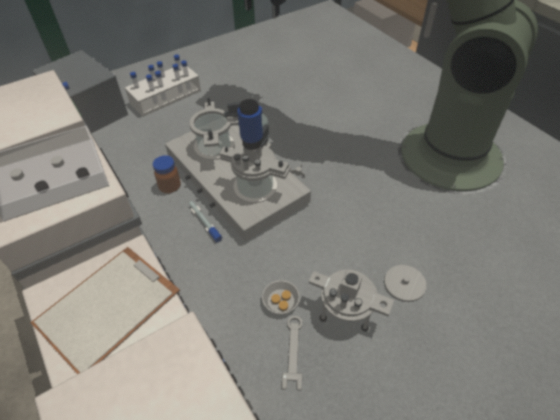

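View pics/top0.png

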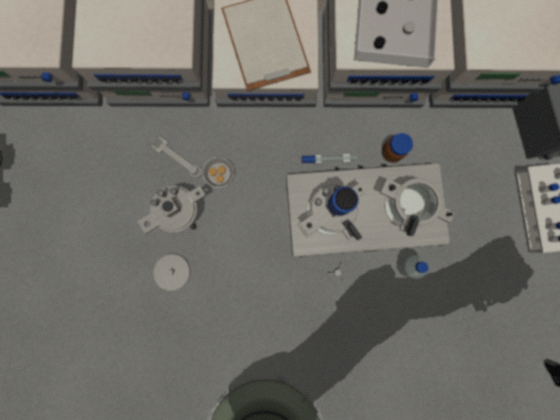

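The views agree. The open vessel is near (0.55, -0.345), yaw about -0.41, with its latch wing near (0.493, -0.312), at top px (411,226). The plate is near (0.537, 0.215), yaw about +0.54, with its thick lug at top px (148,222). I'll go above the vessel for a closer look.

Call:
move_arm --moves "30 -12 -40 0.1; 65 -27 -80 0.2; 100 -42 -100 0.3; 140 -58 -110 0.4; 175 -73 -110 0.5; 210 -88 -110 0.6; 250 -105 -110 0.7; 285 -119 -110 0.83; 318 -133 -110 0.83; 318 -133 -110 0.83"

```text
clock: 2.33
position: [0.4947, -0.3146, 0.3412]
tool_rot: [-3.139, -0.001, -0.406]
force: [0.9, 1.1, 0.4]
grip_width: 0.0854
```

```bash
python3 - <<'E'
from h import *
s=bot.observe();print(s['clock'],s['position'],s['tool_rot'])
p=grab('wrist','w1');print(p['eye'],p['attitude'])
for n,z in dict(seat=.14,pin_thick=.14,pin_thin=.14,latch_grip=.173,vessel=0).items():
    for r in bot.pinpoint(p,n)[:2]:
        print(n,round(r['conf'],2),np.round(r['at'],1),'z',np.round(at_z(p,r['at'],z),4),'d',np.round(at_depth(p,r['at']),4))
E
```

```text
2.3333 [ 0.49467887 -0.31463109  0.34121942] [-3.13927662e+00 -5.03872923e-04 -4.06380896e-01]
[ 0.56417032 -0.34464905  0.48343174] [-0.29991301  0.00313903 -1.97756968]
pin_thick 0.74 [198.7 105.8] z [ 0.5826 -0.2793  0.14  ] d [ 0.5814 -0.2835  0.1619]
pin_thin 0.82 [353.3 113.3] z [ 0.5225 -0.4026  0.14  ] d [ 0.5246 -0.3997  0.1575]
latch_grip 0.92 [273.6 192.6] z [ 0.4915 -0.3123  0.173 ] d [ 0.4944 -0.3136  0.1854]
vessel 0.32 [273.  188.2] z [ 0.4568 -0.2959  0.    ] d [ 0.498  -0.3146  0.1854]
```

View pics/w1.png

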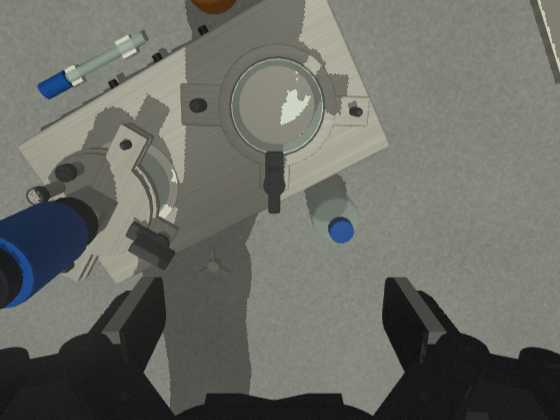

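The wrist view shows the open vessel at px (277,105), thick pin (198,105), thin pin (356,111), and the black latch wing running (276,155)–(273,212), nearly latched. I'll refine from the depth cloud.

```bash
cat >> h.py <<'E'
def near(w,c,r,z0,z1):
    m=(np.hypot(w[...,0]-c[0],w[...,1]-c[1])<r)&(w[...,2]>z0)&(w[...,2]<z1);return w[m]
def mid(q): return (np.percentile(q,3,0)+np.percentile(q,97,0))/2
def cfit(P):
    A=np.c_[2*P,np.ones(len(P))];s=np.linalg.lstsq(A,(P**2).sum(1),rcond=None)[0];return s[:2],np.sqrt(s[2]+s[:2]@s[:2])
def box(q):
    (c,sz,a)=cv2.minAreaRect((q[:,:2]*1e3).astype(np.float32));return np.round(c,1),np.round(sz,1),a
E
python3 - <<'E'
from h import *
p=grab('wrist');w=cloud(p)
C=[]
for n,c in dict(thick=(.580,-.283),thin=(.525,-.4)).items():
    q=near(w,c,.02,.157,.17);c=mid(q)[:2];C.append(c);print(n,len(q),c,np.median(q[:,2]),box(q))
a,b=map(np.array,C);d=a-b;print('dist',np.hypot(*d),'mid',(a+b)/2,'yaw',np.arctan2(-d[0],d[1]))
q=near(w,(a+b)/2,.054,.136,.144);print('flange',len(q),np.median(q[:,2]),cfit(q[:,:2]))
h=cv2.convexHull((q[:,:2]*1e3).astype(np.float32))[:,0];print('hull fit',cfit(h))
q=near(w,(.493,-.313),.035,.17,.195);print('wing',len(q),np.median(q[:,2]),box(q))
q=near(w,(.493,-.313),.04,.148,.165);print('tongue',len(q),box(q) if len(q)>3 else 0)
E
```

```text
thick 161 [ 0.5832176  -0.28091124] 0.1607682517283413 (array([ 583.1, -280.9]), array([11.3, 11. ]), 17.606042861938477)
thin 72 [ 0.52484689 -0.40326354] 0.1598804472043247 (array([ 524.7, -403.3]), array([6.8, 7.4]), 68.47069549560547)
dist 0.1355626286207961 mid [ 0.55403224 -0.34208739] yaw -0.4451365446483342
flange 4242 0.13927264354452606 (array([ 0.55404179, -0.34214516]), np.float64(0.04748227766628714))
hull fit (array([ 553.85353863, -342.02257873]), np.float64(53.105775281113246))
wing 534 0.1851418369083787 (array([ 494.8, -313.9]), array([ 9.3, 35.8]), 65.99638366699219)
tongue 498 (array([ 504.2, -318.8]), array([19.6, 38.1]), 62.227867126464844)
```

Call:
move_arm --moves "0 -1 35 0.02; 0 -1 70 0.02; 0 -1 105 0.02; 0 -1 135 0.02; 0 -1 155 0.02; 0 -1 168 0.02; 0 -1 177 0.02; 0 -1 177 0.02; 0 -1 177 0.02; 0 -1 177 0.02" --grip 0.45 --grip_force 30

```text
clock: 3.52
position: [0.4913, -0.3198, 0.1653]
tool_rot: [3.141, -0.001, -0.432]
force: [-0.2, 0.3, -0.4]
grip_width: 0.0382
```

Call:
move_arm --moves "0 0 0 0; 0 0 0 0; 0 0 0 0; 0 0 0 0; 0 0 0 0; 0 0 0 0; 0 0 0 0; 0 0 0 0; 0 0 0 0; 0 0 0 0" --grip 0

```text
clock: 4.35
position: [0.4938, -0.3148, 0.1656]
tool_rot: [-3.136, -0.001, -0.427]
force: [6.5, 26.5, 14.3]
grip_width: 0.0093
```

Grasping moved the arm about 6 mm sideways and raised the force to 26 N. I'll re-centre on the pivot first, then swing.

Call:
move_arm --moves "0 -3 -1 0; 0 -6 -2 0; 0 -6.5 -2 -0.1; 0 -6.5 -2 -0.22; 0 -6.5 -2 -0.34; 0 -6.5 -2 -0.46; 0 -6.5 -2 -0.58; 0 -6.5 -2 -0.7; 0 -6.5 -2 -0.8; 0 -6.5 -2 -0.8"

```text
clock: 5.18
position: [0.4939, -0.3138, 0.166]
tool_rot: [3.141, -0.001, 0.376]
force: [5.3, -3.9, -16.7]
grip_width: 0.0096
```

Call:
move_arm --moves "0 0 1 -0.12; 0 0 1 -0.24; 0 0 1 -0.36; 0 0 1 -0.48; 0 0 1 -0.6; 0 0 1 -0.7; 0 0 1 -0.76; 0 0 1 -0.76; 0 0 1 -0.76; 0 0 1 -0.76"

```text
clock: 6.02
position: [0.4938, -0.3137, 0.1658]
tool_rot: [3.141, 0.001, 1.126]
force: [-0.4, -1.7, 5.8]
grip_width: 0.0093
```

Call:
move_arm --moves "0 0 0 0; 0 0 0 0; 0 0 0 0; 0 0 -10 0; 0 0 -30 0; 0 0 -70 0; 0 0 -110 0; 0 0 -140 0; 0 0 -160 0; 0 0 -160 0" --grip 0.5

```text
clock: 6.85
position: [0.495, -0.3137, 0.3305]
tool_rot: [3.135, 0.001, 1.128]
force: [0.4, -0.1, 0.4]
grip_width: 0.0425
```

```bash
python3 - <<'E'
from h import *
p=grab('wrist');w=cloud(p)
q=near(w,(.4945,-.3137),.03,.17,.195);print('wing',len(q),box(q))
E
```

```text
wing 597 (array([ 494.2, -313.3]), array([36.3,  9.7]), 64.54275512695312)
```

Call:
move_arm --moves "0 0 -30 0; 33 -13 -45 0; 70 -27 -45 0; 108 -41 -45 0.1; 146 -55 -45 0.2; 184 -70 -45 0.3; 222 -84 -45 0.4; 260 -99 -45 0.5; 298 -113 -45 0.588; 336 -128 -45 0.588"

```text
clock: 7.73
position: [0.5212, 0.047, 0.37]
tool_rot: [-3.141, 0.001, 0.534]
force: [1.3, -0.9, 0.0]
grip_width: 0.0427
```

Call:
move_arm --moves "-18 36 0 0; 0 0 0 0; 0 0 0 0; 0 0 0 0; 0 0 0 0; 0 0 0 0; 0 0 0 0; 0 0 0 0; 0 0 0 0; 0 0 0 0"

```text
clock: 8.57
position: [0.5217, 0.0449, 0.3703]
tool_rot: [-3.142, 0.0, 0.54]
force: [-0.7, 0.7, 0.1]
grip_width: 0.0426
```

Call:
move_arm --moves "22 -30 15 0; 44 -60 30 0; 66 -90 45 0; 88 -120 60 0; 100 -138 70 0; 100 -138 70 0; 100 -138 70 0; 100 -138 70 0; 100 -138 70 0; 100 -138 70 0" --grip 0.8

```text
clock: 9.4
position: [0.5368, 0.2138, 0.3008]
tool_rot: [3.141, -0.001, 0.539]
force: [-0.3, -0.4, 0.9]
grip_width: 0.0686
```

```bash
python3 - <<'E'
from h import *
s=bot.observe();print(s['clock'],s['position'],s['tool_rot'])
p=grab('wrist','w2');w=cloud(p)
for n,z in dict(housing=.106,port_tall=.122,hole_thick=.086,hole_thin=.086,head_plate=.076).items():
    for r in bot.pinpoint(p,n)[:2]:
        print(n,round(r['conf'],2),np.round(r['at'],1),'z',np.round(at_z(p,r['at'],z),4),'d',np.round(at_depth(p,r['at']),4))
q=near(w,(.535,.215),.03,.129,.136);print('collar',len(q),mid(q),np.median(q[:,2]),box(q))
q=near(w,(.535,.215),.03,.12,.136);q=q[np.hypot(*(q[:,:2]-mid(q)[:2]).T)<.026];print('hous',len(q),box(q))
q=near(w,(.575,.235),.03,.118,.125);print('port',len(q),mid(q) if len(q) else 0)
q=near(w,(.535,.215),.1,.081,.091);print('plate',len(q),box(q));h=cv2.convexHull((q[:,:2]*1e3).astype(np.float32))[:,0]
np.save('plate.npy',q)
E
```

```text
9.4 [0.53680263 0.21384716 0.30082517] [ 3.14103421e+00 -6.56070295e-04  5.39160343e-01]
housing 0.96 [274.3 176.7] z [0.5412 0.2157 0.106 ] d [0.5458 0.2185 0.1317]
port_tall 0.63 [276.7 134.9] z [0.5759 0.2342 0.122 ] d [0.5759 0.2342 0.1217]
hole_thick 0.71 [206.2 169.9] z [0.5096 0.2734 0.086 ] d [ 0.4872  0.2784 -0.0006]
hole_thick 0.23 [347.  169.2] z [0.5799 0.1571 0.086 ] d [5.747e-01 1.341e-01 3.000e-04]
hole_thin 0.72 [344.5 165.5] z [0.5817 0.1611 0.086 ] d [ 5.768e-01  1.390e-01 -5.000e-04]
head_plate 0.9 [276.  172.2] z [0.5406 0.2133 0.076 ] d [0.5498 0.2193 0.1315]
collar 615 [0.54385569 0.21632529 0.13133691] 0.13142807482946123 (array([544.1, 216.3]), array([23.7, 23. ]), 30.55364227294922)
hous 1329 (array([543.6, 216.5]), array([32.4, 31.4]), 31.936288833618164)
port 414 [0.56441023 0.22701744 0.12202442]
plate 7857 (array([543.7, 218.9]), array([ 99. , 162.1]), 8.39373779296875)
```

View pics/w2.png

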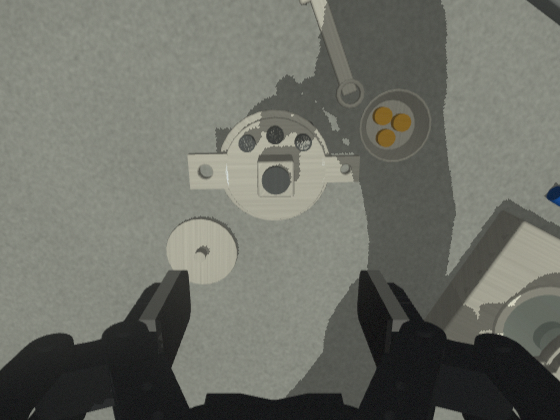

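The view shows the plate in full: housing (275,178), thick hole (206,171), thin hole (345,168), ports above. I'll fix the yaw from the lugs.

```bash
python3 - <<'E'
from h import *
q=np.load('plate.npy');c=np.array([.5438,.2164])
d=q[:,:2]-c;r=np.hypot(*d.T)
h,_=cfit(d[(r>.044)&(r<.053)]) ;print('median z',np.median(q[:,2]))
yaw=.557
for _ in range(4):
    R=np.array([[np.cos(yaw),np.sin(yaw)],[-np.sin(yaw),np.cos(yaw)]]);L=d@R.T
    a=L[(L[:,1]>.054)&(abs(L[:,0])<.03)];b=L[(L[:,1]<-.054)&(abs(L[:,0])<.03)]
    ma,mb=mid(a),mid(b);yaw+=-np.arctan2((ma-mb)[0],(ma-mb)[1])
    print(yaw,ma,mb,np.percentile(a,[1,99],0).round(4).tolist(),np.percentile(b,[1,99],0).round(4).tolist())
for s in (1,-1):  # hole: ground-depth pixels? bounded by lug
    for n in L: pass
disc=L[(abs(L[:,1])<.03)];print('disc x',np.percentile(disc[:,0],[.2,99.8]))
E
```

```text
median z 0.08540566683307516
0.555609847800179 [0.00022817 0.06902576] [ 3.83523548e-05 -6.75170029e-02] [[-0.0169, 0.0543], [0.017, 0.0837]] [[-0.0125, -0.0809], [0.0124, -0.0542]]
0.5556421887824365 [0.00012637 0.06903936] [ 0.00013079 -0.06750487] [[-0.017, 0.0543], [0.0169, 0.0837]] [[-0.0124, -0.0809], [0.0125, -0.0542]]
0.5556416927528547 [0.00012874 0.06903934] [ 0.00012867 -0.06750516] [[-0.017, 0.0543], [0.0169, 0.0837]] [[-0.0124, -0.0809], [0.0125, -0.0542]]
0.5556417003597003 [0.0001287  0.06903934] [ 0.0001287  -0.06750516] [[-0.017, 0.0543], [0.0169, 0.0837]] [[-0.0124, -0.0809], [0.0125, -0.0542]]
disc x [-0.04845789  0.04938613]
```

Call:
move_arm --moves "3 1 30 -0.016; 7 1 65 -0.016; 7.5 1.3 100 -0.016; 7.5 1.3 130 -0.016; 7.5 1.3 155 -0.016; 7.5 1.3 175 -0.016; 7.5 1.3 185 -0.016; 7.5 1.3 192 -0.016; 7.5 1.3 195 -0.016; 7.5 1.3 195 -0.016"

```text
clock: 10.53
position: [0.5437, 0.2178, 0.1056]
tool_rot: [3.142, -0.0, 0.557]
force: [-0.4, -0.1, 0.4]
grip_width: 0.0684
```

Call:
move_arm --moves "0 0 4 0; 0 0 8 0; 0 0 12 0; 0 0 15 0; 0 0 16 0; 0 0 16 0; 0 0 16 0; 0 0 16 0; 0 0 16 0; 0 0 16 0"

```text
clock: 11.37
position: [0.5436, 0.2177, 0.0894]
tool_rot: [-3.142, -0.0, 0.557]
force: [-0.0, -0.2, -0.2]
grip_width: 0.0682
```

Call:
move_arm --moves "0 1.2 0 0; 0 1.2 0 0; 0 1.2 0 0; 0 1.2 0 0; 0 1.2 0 0; 0 1.2 0 0; 0 1.2 0 0; 0 1.2 0 0; 0 1.2 0 0; 0 1.2 0 0" --grip 0 --grip_force 70

```text
clock: 12.2
position: [0.5443, 0.2165, 0.0895]
tool_rot: [3.141, -0.0, 0.557]
force: [0.3, -2.2, 5.9]
grip_width: 0.031
```

Call:
move_arm --moves "0 0 -2 0; 0 0 -5 0; 0 0 -10 0; 0 0 -20 0; 0 0 -35 0; 0 0 -50 0; 0 0 -65 0; 0 0 -80 0; 0 0 -90 0; 0 0 -90 0"

```text
clock: 13.03
position: [0.545, 0.2171, 0.1817]
tool_rot: [3.141, -0.003, 0.557]
force: [0.2, -0.1, -7.1]
grip_width: 0.0311
```

```bash
python3 - <<'E'
from h import *
s=bot.observe();print(s['clock'],s['position'],s['tool_rot'],s['force'],s['moment'],s['grip_width'])
grab('scene','s3')
p=grab('wrist','w3');w=cloud(p);c=s['position'][:2];zt=s['position'][2]
q=near(w,c,.1,zt-.015,zt+.005);d=q-[*c,0];yaw=s['tool_rot'][2]
R=np.array([[np.cos(yaw),np.sin(yaw)],[-np.sin(yaw),np.cos(yaw)]]);L=np.c_[d[:,:2]@R.T,q[:,2]]
k=L[np.hypot(*L[:,:2].T)>.035];A=np.c_[k[:,:2],np.ones(len(k))];s_=np.linalg.lstsq(A,k[:,2],rcond=None)[0];r=k[:,2]-A@s_;k=k[abs(r)<.0015];A=np.c_[k[:,:2],np.ones(len(k))];s_=np.linalg.lstsq(A,k[:,2],rcond=None)[0]
print('plane slopes x,y (tool-frame yaw), z0-TCPz',s_[:2],s_[2]-zt,len(k))
for lo,hi in((.054,.09),(-.09,-.054)):
    a=k[(k[:,1]>lo)&(k[:,1]<hi)&(abs(k[:,0])<.03)];print(len(a),np.percentile(a,[1,99],0).round(4).tolist()) if len(a) else 0
print(np.percentile(k,[.3,99.7],0))
E
```

```text
13.0333 [0.54497196 0.21710555 0.18174673] [ 3.14109678 -0.00317     0.55666787] [ 0.17749838 -0.07236249 -7.10147525] [ 0.04073671 -0.06937346 -0.00205617] 0.031058167525920066
plane slopes x,y (tool-frame yaw), z0-TCPz [0.0019807  0.00085936] -0.005590437424973588 18003
4192 [[-0.018, 0.0543, 0.1747], [0.0158, 0.0837, 0.1773]]
2921 [[-0.0137, -0.0809, 0.1745], [0.0113, -0.0542, 0.1772]]
[[-0.01828038 -0.08052906  0.17451579]
 [ 0.04778646  0.08364714  0.17745247]]
```

View pics/w3.png

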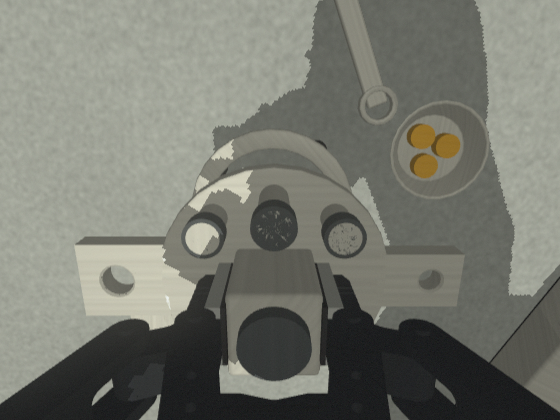

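The plate hangs level: slope under 0.002, lugs centred, yaw matched. Next I lift it clear of the motor and carry it across.

Call:
move_arm --moves "0 0 -25 0; 0 0 -50 0; 0 0 -80 0; 0 0 -110 0; 0 0 -140 0; 0 0 -170 0; 0 0 -200 0; -6 10 -225 0.05; -17 28 -245 0.1; -29 48 -255 0.16"

```text
clock: 13.97
position: [0.5449, 0.161, 0.4357]
tool_rot: [-3.141, -0.001, 0.396]
force: [1.3, -0.1, -6.6]
grip_width: 0.0312
```

Call:
move_arm --moves "-2 36 0 0.08; -4 70 0 0.16; -6 105 0 0.24; -8 140 0 0.32; -10 175 0 0.4; -12 210 0 0.48; -14 245 0 0.56; -16 280 0 0.64; -17 300 0 0.72; -17 300 0 0.8"

```text
clock: 14.8
position: [0.6456, -0.1284, 0.4317]
tool_rot: [3.138, 0.002, -0.413]
force: [-0.1, 0.8, -6.8]
grip_width: 0.0314
```

Call:
move_arm --moves "0 30 0 0.01; 1 60 0 0.02; 1 90 0 0.032; 2 120 0 0.032; 2 150 0 0.032; 2 180 0 0.032; 2 210 0 0.032; 2 225 0 0.032; 2 232 0 0.032; 2 232 0 0.032"

```text
clock: 15.63
position: [0.5552, -0.3383, 0.4331]
tool_rot: [3.141, 0.002, -0.437]
force: [0.5, 0.9, -6.4]
grip_width: 0.0312
```

Call:
move_arm --moves "0 0 20 0; 0 0 45 0; 0 0 70 0; 0 0 95 0; 0 0 120 0; 0 0 135 0; 0 0 145 0; 0 0 150 0; 0 0 150 0; 0 0 150 0"

```text
clock: 16.47
position: [0.5565, -0.3366, 0.285]
tool_rot: [-3.141, -0.001, -0.435]
force: [-0.4, 0.6, -5.9]
grip_width: 0.0316
```

```bash
python3 - <<'E'
from h import *
s=bot.observe();print(s['clock'],s['position'],s['tool_rot'],s['force'])
p=grab('wrist','w4');w=cloud(p)
for n,c in dict(thick=(.5832,-.281),thin=(.525,-.403)).items():
    q=near(w,c,.012,.15,.17);print(n,len(q),mid(q) if len(q) else 0)
q=near(w,(.4944,-.3137),.03,.17,.195);print('wing',len(q),box(q) if len(q)>3 else 0)
v=np.array(s['position'])-[.5540,-.3421,0];y=-.445;print('TCP in vessel frame',v[0]*np.cos(y)+v[1]*np.sin(y),-v[0]*np.sin(y)+v[1]*np.cos(y))
E
```

```text
16.4667 [ 0.55652511 -0.33658791  0.2850207 ] [-3.14143002e+00 -8.38946363e-04 -4.34753034e-01] [-0.4449061   0.64723823 -5.89805443]
thick 77 [ 0.58674889 -0.28065303  0.15740862]
thin 118 [ 0.52553192 -0.40310185  0.15676062]
wing 0 0
TCP in vessel frame -9.352998735849853e-05 0.0060622205164815035
```

View pics/w4.png

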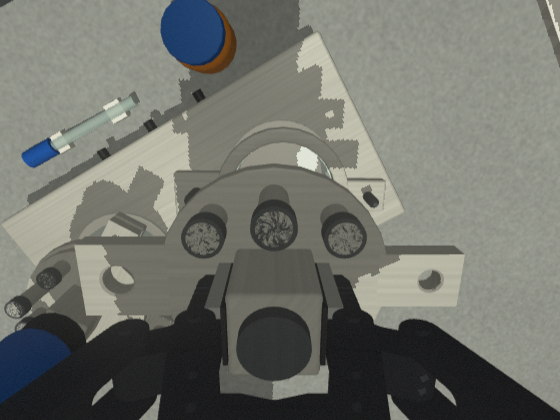

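Call:
move_arm --moves "0.4 3 0 0.009; 0.4 6.2 0 0.009; 0.4 6.2 10 0.009; 0.4 6.2 25 0.009; 0.4 6.2 40 0.009; 0.4 6.2 55 0.009; 0.4 6.2 68 0.009; 0.4 6.2 75 0.009; 0.4 6.2 80 0.009; 0.4 6.2 80 0.009"

```text
clock: 17.35
position: [0.5534, -0.3426, 0.2034]
tool_rot: [-3.142, 0.001, -0.444]
force: [-0.2, -0.5, -6.4]
grip_width: 0.0312
```

```bash
cat > m.py <<'E'
from h import *
s=bot.observe();print(s['clock'],s['position'],s['tool_rot'],s['force'],s['moment'])
v=np.array(s['position'])-[.5540,-.3421,0];y=-.445;print('TCP in vessel frame mm',1e3*(v[0]*np.cos(y)+v[1]*np.sin(y)),1e3*(-v[0]*np.sin(y)+v[1]*np.cos(y)))
E
python3 m.py
```

```text
17.35 [ 0.55337604 -0.34263785  0.20336864] [-3.14152596e+00  1.15060680e-03 -4.44342523e-01] [-0.23214739 -0.497255   -6.40593518] [-0.0115867   0.047985   -0.01133235]
TCP in vessel frame mm -0.3316754750074465 -0.7540570768425363
```

Call:
move_arm --moves "0.6 -0.5 0 0; 0.6 -0.5 5 0; 0.6 -0.5 10 0; 0.6 -0.5 15 0; 0.6 -0.5 18 0; 0.6 -0.5 20 0; 0.6 -0.5 20 0; 0.6 -0.5 20 0; 0.6 -0.5 20 0; 0.6 -0.5 20 0"

```text
clock: 18.18
position: [0.5546, -0.3426, 0.1845]
tool_rot: [-3.142, -0.0, -0.444]
force: [0.2, -0.3, -6.9]
grip_width: 0.0308
```

```bash
python3 m.py; python3 - <<'E'
from h import *
p=grab('wrist');f=p['frame'][:,:,::-1]
a=cv2.resize(f[235:325,65:195],None,fx=3,fy=3,interpolation=cv2.INTER_CUBIC);b=cv2.resize(f[235:325,365:495],None,fx=3,fy=3,interpolation=cv2.INTER_CUBIC)
q=grab('scene');g=cv2.resize(q['frame'][80:170,160:290,::-1],None,fx=6,fy=6,interpolation=cv2.INTER_CUBIC)[:320]
cv2.imwrite('pics/w5.png',np.vstack([np.hstack([a,b]),g]))
E
```

```text
18.1833 [ 0.5545882  -0.34255466  0.18454816] [-3.14158613e+00 -4.13953521e-04 -4.44278755e-01] [ 0.15910221 -0.31946022 -6.85779657] [ 0.03492033  0.00977157 -0.06545726]
TCP in vessel frame mm 0.7266241816740451 -0.1571831250613716
```

View pics/w5.png

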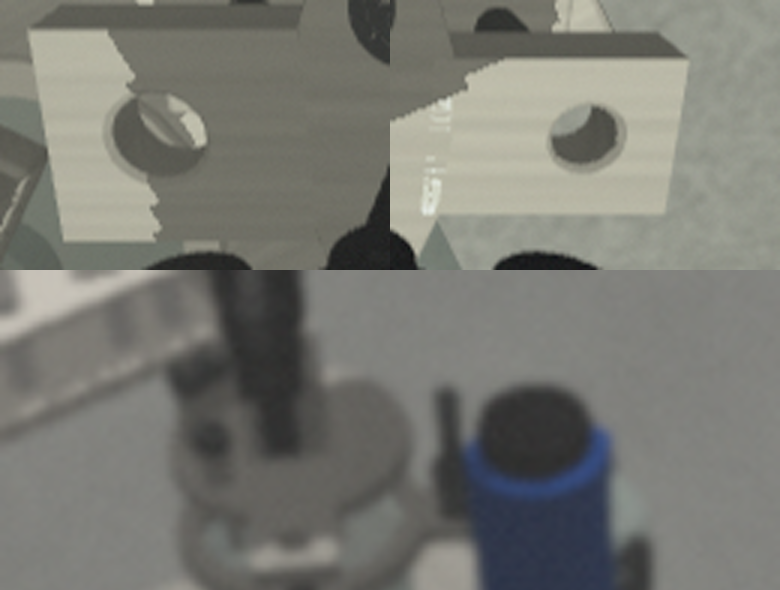

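The pins sit too obliquely under the holes for this view to settle the fit. I'll lower slowly and watch the force, which is -6.7 N with the plate hanging free.

Call:
move_arm --moves "-0.2 0 2 0; -0.2 0 4 0; -0.2 0 5 0; -0.2 0 6 0; -0.2 0 7 0; -0.2 0 8 0; -0.2 0 9 0; -0.2 0 10 0; -0.2 0 10 0; -0.2 0 10 0"

```text
clock: 19.12
position: [0.5543, -0.3424, 0.1743]
tool_rot: [-3.142, 0.0, -0.444]
force: [-0.4, 0.1, -6.7]
grip_width: 0.031
```

```bash
python3 m.py
```

```text
19.1167 [ 0.55428415 -0.34240332  0.17426064] [-3.14155692e+00  5.63102751e-05 -4.44269564e-01] [-0.38896895  0.07417591 -6.67173667] [-0.06309568 -0.02048333 -0.03059211]
TCP in vessel frame mm 0.38703880458136636 -0.151465558753993
```

No contact yet, and the position matches the target (+0.3, -0.2). Continuing.

Call:
move_arm --moves "0 0 0.7 0; 0 0 1.4 0; 0 0 2.1 0; 0 0 2.8 0; 0 0 3.5 0; 0 0 4.2 0; 0 0 5 0; 0 0 5.5 0; 0 0 6 0; 0 0 6 0"

```text
clock: 19.95
position: [0.5543, -0.3424, 0.1682]
tool_rot: [-3.142, 0.0, -0.444]
force: [-0.7, 0.5, -7.2]
grip_width: 0.031
```

```bash
python3 m.py
```

```text
19.95 [ 0.55426699 -0.34238424  0.168178  ] [-3.14158135e+00  1.01239376e-04 -4.44244203e-01] [-0.71129913  0.54806789 -7.18327599] [-0.0067805  -0.03639887  0.04158296]
TCP in vessel frame mm 0.3633375079511385 -0.1416314945104589
```

Call:
move_arm --moves "0 0 0.7 0; 0 0 1.5 0; 0 0 2.3 0; 0 0 3.1 0; 0 0 3.9 0; 0 0 4.7 0; 0 0 5.5 0; 0 0 6.3 0; 0 0 7 0; 0 0 7 0"

```text
clock: 20.78
position: [0.5542, -0.3424, 0.1611]
tool_rot: [-3.142, 0.0, -0.444]
force: [0.2, 0.1, -6.9]
grip_width: 0.031
```

Call:
move_arm --moves "0 0 0.5 0; 0 0 1 0; 0 0 1.5 0; 0 0 2 0; 0 0 2.5 0; 0 0 3 0; 0 0 3.5 0; 0 0 4 0; 0 0 4 0; 0 0 4 0"

```text
clock: 21.62
position: [0.5543, -0.3424, 0.1573]
tool_rot: [-3.142, 0.0, -0.444]
force: [0.3, 0.0, -6.0]
grip_width: 0.0312
```

```bash
python3 m.py
```

```text
21.6167 [ 0.5542852  -0.34238339  0.15725559] [-3.14154071e+00  6.12957020e-05 -4.44230327e-01] [ 0.33344399  0.02804791 -6.015221  ] [-0.01176454  0.0592976   0.01254113]
TCP in vessel frame mm 0.37941752004526613 -0.13302492554318557
```

Seating is expected near TCP z 0.1535, so the last millimetres go slowly.

Call:
move_arm --moves "0 0 0.3 0; 0 0 0.6 0; 0 0 0.9 0; 0 0 1.2 0; 0 0 1.5 0; 0 0 1.8 0; 0 0 2.1 0; 0 0 2.4 0; 0 0 2.7 0; 0 0 2.7 0"

```text
clock: 22.45
position: [0.5542, -0.3424, 0.1545]
tool_rot: [3.142, 0.0, -0.444]
force: [0.6, 0.5, -6.8]
grip_width: 0.0313
```

Call:
move_arm --moves "0 0 0.2 0; 0 0 0.4 0; 0 0 0.6 0; 0 0 0.8 0; 0 0 1 0; 0 0 1.2 0; 0 0 1.4 0; 0 0 1.6 0; 0 0 1.6 0; 0 0 1.6 0"

```text
clock: 23.28
position: [0.5543, -0.3424, 0.1535]
tool_rot: [3.142, -0.0, -0.444]
force: [-2.8, 2.5, 4.6]
grip_width: 0.031
```

Contact at z 0.1535 with +4.6 N, so the plate is home. Release and back off straight up.

Call:
move_arm --moves "0 0 0 0; 0 0 0 0; 0 0 0 0; 0 0 0 0; 0 0 0 0; 0 0 0 0; 0 0 0 0; 0 0 0 0; 0 0 0 0; 0 0 0 0" --grip 0.55

```text
clock: 24.12
position: [0.5543, -0.3424, 0.153]
tool_rot: [-3.142, 0.0, -0.444]
force: [1.2, -0.3, 0.1]
grip_width: 0.0471
```

Call:
move_arm --moves "0 0 -5 0; 0 0 -15 0; 0 0 -30 0; 0 0 -55 0; 0 0 -80 0; 0 0 -110 0; 0 0 -140 0; -20 0 -165 0; -50 0 -180 0; -65 0 -185 0"

```text
clock: 24.95
position: [0.4943, -0.3139, 0.3417]
tool_rot: [3.141, -0.004, -0.444]
force: [-0.4, -0.8, -0.8]
grip_width: 0.0473
```

```bash
cat > chk.py <<'E'
from h import *
s=bot.observe();print(s['clock'],s['position'],s['tool_rot'],s['force'])
p=grab('wrist',sys.argv[1]);w=cloud(p);y=-.445
d=w-[.554,-.3421,0];V=np.stack([d[...,0]*np.cos(y)+d[...,1]*np.sin(y),-d[...,0]*np.sin(y)+d[...,1]*np.cos(y),w[...,2]],-1).reshape(-1,3)
k=V[(np.hypot(V[:,0],V[:,1])<.09)&(abs(V[:,2]-.15)<.006)&(np.hypot(V[:,0]+.066,V[:,1])>.035)]
for _ in range(3):
    A=np.c_[k[:,:2],np.ones(len(k))];f=np.linalg.lstsq(A,k[:,2],rcond=None)[0];k=k[abs(k[:,2]-A@f)<.0015]
print('plate top plane',f,len(k))
for t in(1,-1):
    a=k[(t*k[:,1]>.054)&(abs(k[:,0])<.03)];print('lug',len(a),np.percentile(a,[1,50,99],0).round(4).tolist())
    c=V[(np.hypot(V[:,0],V[:,1]-t*.068)<.01)&(V[:,2]>.155)&(V[:,2]<.17)];print('pin',len(c),mid(c) if len(c) else 0)
q=near(w,(.4944,-.3137),.03,.17,.195);print('wing',len(q),box(q) if len(q)>3 else 0)
E
python3 chk.py w6
```

```text
24.95 [ 0.4943374  -0.31387667  0.34174594] [ 3.14114622 -0.00373277 -0.44442834] [-0.36105558 -0.76724821 -0.84185654]
plate top plane [-0.00046601  0.00085741  0.1494384 ] 9033
lug 1174 [[-0.0171, 0.0542, 0.1481], [0.0006, 0.0695, 0.1495], [0.0162, 0.0841, 0.1509]]
pin 165 [1.83585454e-05 6.74445694e-02 1.60277526e-01]
lug 764 [[-0.0128, -0.0803, 0.148], [-0.0002, -0.067, 0.1494], [0.0113, -0.0542, 0.1507]]
pin 77 [ 4.49525089e-05 -6.79063318e-02  1.59806630e-01]
wing 641 (array([ 494.8, -314. ]), array([35.1,  9.9]), 64.71532440185547)
```

View pics/w6.png

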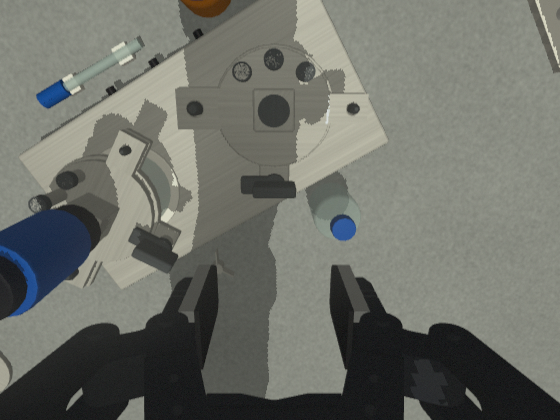

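The plate is level at z 0.1494 with both pins showing through the holes, px (195,108) and (353,108). The latch is still open at wing px (268,187). Next I turn to the wing and close it.

Call:
move_arm --moves "0 0 0 -0.1; 0 0 0 -0.22; 0 0 0 -0.34; 0 0 0 -0.46; 0 0 0 -0.58; 0 0 0 -0.7; 0 0 0 -0.82; 0 0 0 -0.94; 0 0 0 -1.06; 0 0 0 -1.17"

```text
clock: 25.83
position: [0.4956, -0.3145, 0.339]
tool_rot: [3.141, -0.0, 0.732]
force: [-0.2, -0.4, -0.7]
grip_width: 0.0469
```

Call:
move_arm --moves "0 0 0 -0.12; 0 0 0 -0.24; 0 0 10 -0.36; 0 0 35 -0.4; 0 0 65 -0.4; 0 0 95 -0.4; 0 0 115 -0.4; 0 0 125 -0.4; 0 0 125 -0.4; 0 0 125 -0.4"

```text
clock: 26.67
position: [0.496, -0.3146, 0.2141]
tool_rot: [3.141, 0.0, 1.126]
force: [0.6, -0.8, 0.7]
grip_width: 0.0469
```

Call:
move_arm --moves "0 -2.2 0 0; 0 -2.2 0 0; 0 -2.2 8 0; 0 -2.2 18 0; 0 -2.2 28 0; 0 -2.2 36 0; 0 -2.2 43 0; 0 -2.2 48 0; 0 -2.2 48 0; 0 -2.2 48 0" --grip 0.35

```text
clock: 27.5
position: [0.4936, -0.3134, 0.1648]
tool_rot: [-3.141, -0.0, 1.126]
force: [0.2, -0.3, 0.4]
grip_width: 0.0297
```

Call:
move_arm --moves "0 0 0 0; 0 0 0 0; 0 0 0 0; 0 0 0 0; 0 0 0 0; 0 0 0 0; 0 0 0 0; 0 0 0 0; 0 0 0 0; 0 0 0 0" --grip 0 --grip_force 30

```text
clock: 28.33
position: [0.4939, -0.3137, 0.1654]
tool_rot: [3.141, 0.0, 1.126]
force: [0.2, -0.3, 5.7]
grip_width: 0.0094
```

Call:
move_arm --moves "0 0 0 0.1; 0 0 0 0.2; 0 0 0 0.32; 0 0 0 0.44; 0 0 0 0.56; 0 0 0 0.68; 0 0 0 0.8; 0 0 0 0.92; 0 0 0 1.02; 0 0 0 1.1"

```text
clock: 29.17
position: [0.4941, -0.3139, 0.1655]
tool_rot: [3.141, -0.001, 0.02]
force: [2.1, -3.1, 3.9]
grip_width: 0.0093
```

Call:
move_arm --moves "0 0 0 0.1; 0 0 0 0.2; 0 0 0 0.3; 0 0 0 0.38; 0 0 0 0.43; 0 0 0 0.46; 0 0 0 0.48; 0 0 0 0.5; 0 0 0 0.5; 0 0 0 0.5"

```text
clock: 30.0
position: [0.4941, -0.3141, 0.1655]
tool_rot: [3.141, -0.002, -0.474]
force: [1.9, -5.5, 5.2]
grip_width: 0.0093
```

Call:
move_arm --moves "0 0 0 0; 0 0 0 0; 0 0 0 0; 0 0 0 0; 0 0 -10 0; 0 0 -30 0; 0 0 -70 0; 0 0 -110 0; 0 0 -150 0; 0 0 -175 0" --grip 0.4

```text
clock: 30.83
position: [0.4939, -0.3137, 0.345]
tool_rot: [-3.141, -0.004, -0.474]
force: [-0.0, -0.3, -0.5]
grip_width: 0.034
```

```bash
python3 chk.py w7; python3 -c "
from h import *
grab('top','top7')"
```

```text
30.8333 [ 0.49391373 -0.31366694  0.3449961 ] [-3.1414735  -0.0040391  -0.47429564] [-0.01053659 -0.26590296 -0.4871928 ]
plate top plane [-0.00035952  0.00085821  0.14945957] 8966
lug 1127 [[-0.0172, 0.0543, 0.1481], [0.0001, 0.0697, 0.1495], [0.0162, 0.0841, 0.1509]]
pin 163 [3.87028380e-06 6.74180372e-02 1.59771447e-01]
lug 762 [[-0.0126, -0.0802, 0.1481], [-0.0, -0.0669, 0.1494], [0.0118, -0.0542, 0.1508]]
pin 74 [-4.03352774e-05 -6.78800790e-02  1.59678436e-01]
wing 528 (array([ 494.9, -314. ]), array([10. , 35.4]), 63.205230712890625)
```

View pics/w7.png

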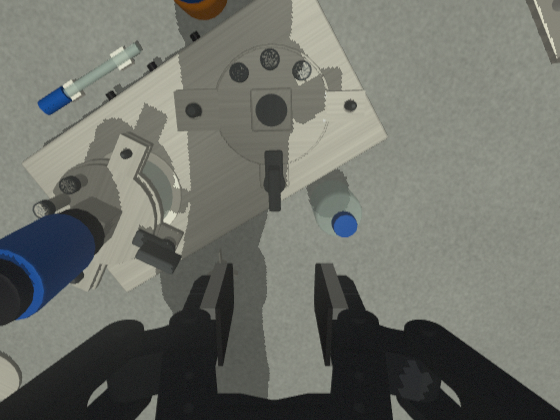

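View pics/top7.png

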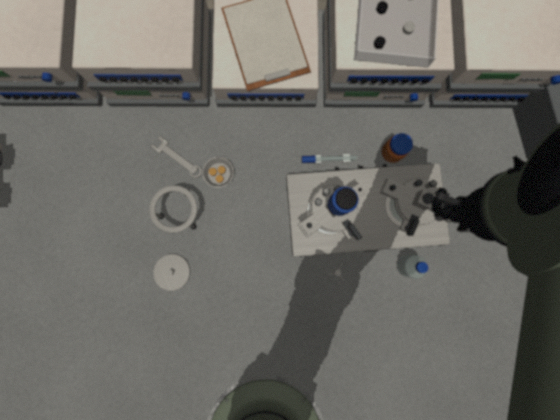

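```bash
python3 -c "
from h import *
print(bot.job_done())"
```

```text
the job is handed in; nothing more can be done
None
```

The vessel is closed and the job was handed in at about 31 s of the 72 s allowed. I swung the latch open to about 1.57 rad and carried the plate over the neighbour at height. I then lowered the plate level over both pins, released it, and swung the latch back to its stop.

**Last checks**
- **Plate:** its top measures 149.5 mm against 150 mm expected. It is level to within 0.001 rad, and both pins show through their holes.
- **Setting down:** force at contact was about 11 N beyond the plate's weight, and I felt no resistance on the pins.
- **Latch:** the wing measures about 0.02 rad past zero, within measuring error, so I take it as on its stop. The tool ended 0.03 rad past the nominal angle.
- **Bench:** in the last top view everything else stands where it was, as far as I can see. The arm is clear of everything.

**What disagreed**
- **First latch grasp:** the arm was about 6 mm off centre and pulled with up to 27 N sideways on the latch wing. I re-centred before turning it.
- **Close-up of the holes:** the view just above the pins was too oblique to confirm the fit, so I lowered slowly and watched the force instead.

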